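# Lever open the purple-lidded sample case

### The arm

A 6-joint arm with a two-finger parallel gripper is mounted at the origin on the work surface. World frame = base frame: x ahead of the robot, y to its left, z up, the work surface at z = 0. Lengths are in mm, angles in rad, forces in N, time in s.
With the tool pointing down it reaches from about 400 to 925 mm from the base axis. Payload 12.5 kg.
Tool frame: the origin (TCP) lies at the very end of the fingers, on their centre line; the grasp point (between the pads) lies 19 mm behind it; z points along the fingers, y is the line along which they close (so a half turn about z gives the same grasp; the last joint's range is limited). The gripper opens to 95 mm and grips with 3 to 60 N. Pads are 20 mm wide; open, the fingers measure 119 mm over their backs; the gripper's body (75 mm by 180 mm) begins 59 mm behind the grasp point.
Start: joints at [-0.106, 0.491, 1.559, -0, 1.092, -0.106], TCP at [625.017, 0.021, 214.661] pointing down, gripper open.
Joint ranges: [-3.1, 3.1], [-0.84, 2.19], [0.05, 2.79], [-1.13, 4.28], [0.06, 2.93], [-2.69, 2.69]. Speed limits (rad/s): [2.22, 2.22, 2.79, 3.14, 3.14, 3.14].

### API

Orientations are given as [roll, pitch, yaw] about the fixed x, y, z axes, in that order (R = Rz(yaw) Ry(pitch) Rx(roll)).
In Python, from cell import * gives the robot as it stands.
- The arm moves only by the tool step_arm, never from a script. Its argument "plan" is a list of rows, each an object of numbers: "x", "y", "z": the shift along the tool's x, y, z in units of 25 mm (1.0 is 25 mm); "rx", "ry", "rz": the turn, a rotation vector about the tool's x, y, z in units of 0.1 rad (1.0 is 0.1 rad). In form: [{"x": .., "y": .., "z": .., "rx": .., "ry": .., "rz": ..}, ...]. A call has exactly 10 rows; each row shifts and turns the commanded pose from where the row before left it, along the tool's axes as they then stand; what a row does not reach is not made up. A row lasts 1/12 s, in which the tool goes at most 41.7 mm and 7.16 degrees, less where a joint would pass 70% of its speed; a pose out of reach is approached as far as the arm can. A call with a number of a shift or a turn outside -1 to 1 is refused whole. A call with a gripper value outside its range is refused whole. "jaw" is the closure, from -1 (fully open) to 1 (shut), so that 0 is half open, set as the call begins (left out, the last holds). The fingers move at their own pace and stop on an object; the grip force is fixed at half the most. Time passes only in rows, so rows that do not move let the fingers close, or fill a call up. It gives the time, the measured TCP pose, the force, the opening and the grip force at its end, in the units of the state.
- state(): the state, without advancing time (a new reading comes with each control period).
- read_camera(name): name is "scene" or "side" or "wrist"; returns a dict with "image" (384x512x3 uint8, red, green, blue), "depth" (384x512 float32, mm along the optical axis (not along the pixel's ray), 0 where there is no reading), "vfov" (degrees; the focal length in pixels is half the picture's height over the tangent of half this angle, whatever the lens; pixels are square), "cx", "cy" (the principal point, pixels), "R" (3x3) and "t" (3): a world point X has camera coordinates R X + t. Camera axes: x right, y down, z forward; pixel columns grow to the right and rows downward; lengths in mm; the calibration is good to about 2 mm. A picture is of the moment at which its call begins.
- job_done(): hands the job in; it is judged then, once.
The state is a dict: "t": time; "joints": joint angles; "qvel": joint speeds; "tau": joint torques, N m; "eef_pos": TCP position; "tcp_rot": TCP orientation; "ft_force": force on the tool from outside, world axes, zero at the start; "moment": the same for the moment, N m; "opening": opening from 0.0 (shut) to 1.0 (fully open); "grip_force": force on a finger pad.
Only numpy, scipy, OpenCV 4.12 (cv2) and the standard library are available. Lean on these libraries where they do the work, as an engineer would, in place of code of your own. Each camera call takes 0.05 s, during which the arm holds its last target. There are 200 camera calls.

### The job

Pick up the orange-handled blade tool, slip its thin steel blade under the overhanging front lip of the purple-lidded sample case and lever the lid up on its hinge until it stands well open, at least two thirds of the way to upright. Use only the tool on that lid, never the gripper, and leave the red-lidded case shut. Then lay the tool down flat on the bench, blade side down as it was, and let go of it.

Things in the scene. Friction and masses are not known exactly. Their poses are not given: they have to be found in the camera images.
- lifter_grip (a point): Centre of the orange grip (80 x 18 x 32 mm, black ribs) of a loose blade tool, 70 g, lying flat; 19 mm above the tool's underside. Below the grip a steel plate 24 mm wide, 3 mm thick, is the underside and runs on forward as the blade: its tip is 130 mm along +x, its rear end 40 mm along -x. x to the blade tip (at the start roughly away from the robot), y across the grip, z up.
- purple_lip (a point): Mid underside of the purple lid's front lip; moves with the lid. Shut: 52 mm above the bench. The lid, 4 mm thick, 120 mm wide, overhangs the white case's front wall by 24 mm; this point is 12 mm before the wall. A step on the case, 32 mm high, lies below: a slot 20 mm high, 24 deep, 120 wide, open to the front. x (shut) to the hinge, within 25 degrees of straight away from the robot; z up.
- purple_lid (a joint): Hinge of the purple lid: 0 shut, 1.57 upright, stop at 1.8 rad; grows as the lip rises. Its line is level, along the lip's y, 132 mm from purple_lip along the lip's x, in the plane of the lid's underside. Stiff: about 1 N up at the lip moves it, and the lid stays where it is left. Two steel barrels mark it. The case, 120 x 120 x 52 mm, is fixed to the bench.
- red_lid (a joint): Hinge of the lid of the other white case, of the same build and size but with a red lid: 0 shut. To be left shut.
Not all that is in view belongs to the job. Leave any yellow look-alike of the part that bears lifter_grip alone.

How it is judged:
By the outcome, as a careful person would: the job done as asked, in the order asked, and still so for the second after the job is handed in, with the robot touching nothing.
It also fails if it takes over 54 s, if anything falls off the work surface, if the arm or the gripper's body presses on something with over 40 N, if the wrist force passes 120 N, or if a joint passes its speed limit or range.

## Working session

There is one attempt and no reset: what is moved stays moved. The work goes in short steps, Python scripts to look and compute and a tool call to move; the robot and the scene stay as the last step left them, time stands still between calls to the robot, and variables do not carry over. Pictures are saved under pics/ and viewed, at most 10 in all, crops included, and the job is handed in when it is done.

Besides the shell and the picture viewer there is one more tool, called after ">>>" as name(argument=value, ...) on one line, values as JSON. step_arm: Moves the arm, as the interface text tells. Shifts and turns lie within -1 to 1; 1 stands for 25 mm of shift or 0.1 rad of turn. Its arguments: {"type":"object","properties":{"plan":{"type":"array","items":{"type":"object","properties":{"x":{"type":"number"},"y":{"type":"number"},"z":{"type":"number"},"rx":{"type":"number"},"ry":{"type":"number"},"rz":{"type":"number"}}}},"jaw":{"type":"number"}},"required":["plan"]}

```bash
mkdir -p pics; ls; cat > h.py <<'E'
from cell import *
import numpy as np, cv2
def save(c,n): cv2.imwrite('pics/'+n,cv2.cvtColor(c['image'],cv2.COLOR_RGB2BGR))
def f(c): return c['image'].shape[0]/2/np.tan(np.radians(c['vfov']/2))
def cloud(c):
    h,w=c['depth'].shape; u,v=np.meshgrid(np.arange(w),np.arange(h)); d=c['depth'].astype(float)
    P=np.stack([(u-c['cx'])/f(c)*d,(v-c['cy'])/f(c)*d,d],-1)
    return (P-c['t'])@np.array(c['R'])
def ray(c,u,v,z):
    R=np.array(c['R']); o=-R.T@c['t']; d=R.T@np.array([(u-c['cx'])/f(c),(v-c['cy'])/f(c),1]); return o+d*(z-o[2])/d[2]
def proj(c,X):
    p=np.array(c['R'])@X+c['t']; return p[:2]/p[2]*f(c)+[c['cx'],c['cy']]
E
python3 - <<'E'
from h import *
a=read_camera('scene');b=read_camera('side');w=read_camera('wrist')
for c,n in((a,'a'),(b,'b'),(w,'w')):
    R=np.array(c['R']);print(n,-R.T@c['t'],R[2],c['vfov'],(c['depth']>0).mean())
im=np.hstack([x['image'] for x in (a,b)])
cv2.imwrite('pics/1.png',cv2.cvtColor(cv2.resize(np.vstack([im,np.hstack([w['image'],w['image']*0])]),(800,600),interpolation=cv2.INTER_AREA),cv2.COLOR_RGB2BGR))
import pickle;pickle.dump((a,b,w),open('v.pkl','wb'))
print(state())
E
```

```text
pics
a [1450.2202315  -400.25595325  989.77479669] [-0.70042112  0.27029126 -0.66057012] 45.73523666283512 0.9956105550130209
b [ -51.49247409 -599.69655493  639.35673187] [ 0.54139815  0.60685778 -0.58190349] 52.07780690903066 0.9958394368489584
w [625.16400552  79.23224992 384.7958282 ] [-6.22730933e-04 -2.82177246e-01 -9.59362087e-01] 63.14619648661518 0.9960530598958334
{'t': 0.15, 'joints': array([-1.05599309e-01,  4.91416585e-01,  1.55929400e+00, -1.03854136e-05,
        1.09168374e+00, -1.05592941e-01]), 'qvel': array([-0.00162844, -0.00211105, -0.00323288,  0.00062272, -0.00102411,
        0.00084103]), 'tau': array([ 3.16444048e-04, -6.12899423e+01, -2.58276522e+01,  6.91918633e-02,
        4.73701756e-02, -5.07232733e-05]), 'eef_pos': array([6.24834887e+02, 3.81362174e-02, 2.14204112e+02]), 'tcp_rot': array([-3.14079448e+00, -7.53324677e-05,  1.57079472e+00]), 'ft_force': array([-0.42374924, -0.29294308, -0.25037924]), 'moment': array([-0.01660758, -0.04423824,  0.02481243]), 'grip_force': 0.0, 'opening': 1.0052370807113404}
```

View pics/1.png

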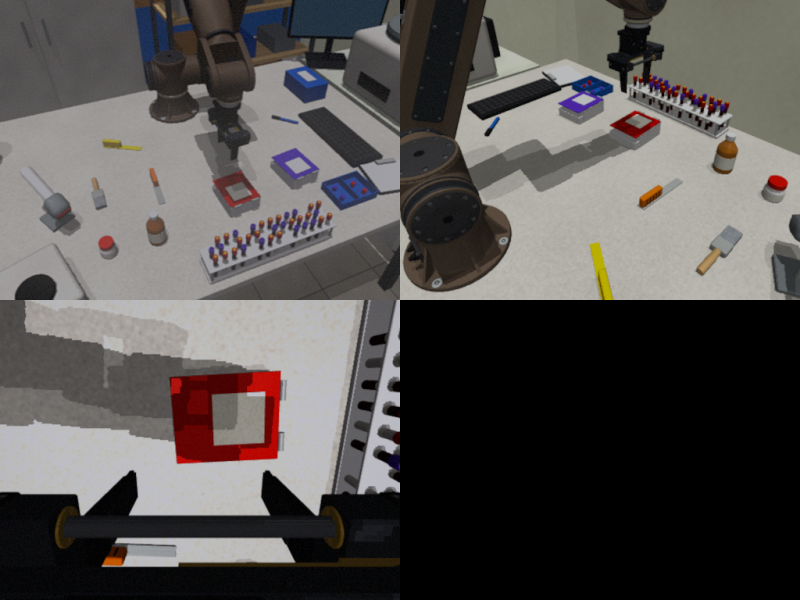

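The candidates for the tool, in full-size scene pixels, are:
- orange-gripped blade at about (197,237)
- yellow tool at about (156,186)
- wooden-handled spatula at about (125,245)

The orange one with black ribs fits the description. I'll confirm it in a crop and measure it.

```bash
python3 - <<'E'
from h import *
import pickle;a,b,w=pickle.load(open('v.pkl','rb'))
def rect(P):
    (c,s,an)=cv2.minAreaRect(P[:,:2].astype(np.float32)); return np.round(c,1),np.round(s,1),round(an,2)
for n,c in(('a',a),('b',b)):
    hsv=cv2.cvtColor(c['image'],cv2.COLOR_RGB2HSV);P=cloud(c)
    H,S,V=hsv[...,0],hsv[...,1],hsv[...,2]
    for nm,m,z0,z1 in(('orange',(H>4)&(H<18)&(S>170)&(V>90),25,45),('purple',(H>118)&(H<150)&(S>90)&(V>60),48,66),('red',((H<4)|(H>176))&(S>150)&(V>60),48,66)):
        m=m&(P[...,2]>z0)&(P[...,2]<z1)
        k,l,st,ce=cv2.connectedComponentsWithStats(m.astype(np.uint8))
        for i in range(1,k):
            if st[i,4]>60:
                Q=P[l==i]; print(n,nm,st[i],rect(Q),np.percentile(Q[:,2],[5,50,95]).round(1))
    # steel
    if n=='b':
        save(c,'b.png')
ca=cv2.resize(a['image'][195:285,90:230],None,fx=3,fy=3,interpolation=cv2.INTER_CUBIC)
cb=cv2.resize(b['image'][215:285,290:390],None,fx=4,fy=4,interpolation=cv2.INTER_CUBIC)
cc=cv2.resize(b['image'][105:165,190:290],None,fx=4,fy=4,interpolation=cv2.INTER_CUBIC)
o=np.zeros((600,800,3),np.uint8);o[:270,:420]=ca[:270,:420];o[:280,:][:, 420:800]=cb[:280,:380];o[290:530,:400]=cc
cd=cv2.resize(a['image'][180:250,340:435],None,fx=4,fy=4,interpolation=cv2.INTER_CUBIC);o[290:570,410:790]=cd
cv2.imwrite('pics/2.png',o[...,::-1])
E
```

```text
a purple [348 190  60  40 833] (array([629.6, 289. ]), array([143.7, 125.3]), 5.55) [51.6 54.9 58.3]
a red [287 242  45  23 227] (array([707.2,  22.8]), array([117.1,  52.9]), 89.57) [51.9 55.1 58.6]
a red [127 302  18  16 206] (array([ 714.9, -456.8]), array([42.7, 42.2]), 20.89) [56.8 59.3 62.1]
b orange [307 237  29  23 252] (array([ 449.8, -233.6]), array([14.9, 78.6]), 87.27) [26.9 35.5 38.1]
b purple [203 116  57  29 589] (array([628.1, 289.5]), array([147.1, 120.9]), 5.11) [55.5 58.1 60.1]
b red [269 142  64  35 768] (array([659.3,  18.8]), array([143.3, 118.2]), 2.91) [55.9 58.  59.9]
b red [471 225  25  19 355] (array([ 710.5, -458.1]), array([43.9, 45.6]), 68.16) [50.8 61.2 63.2]
```

View pics/2.png

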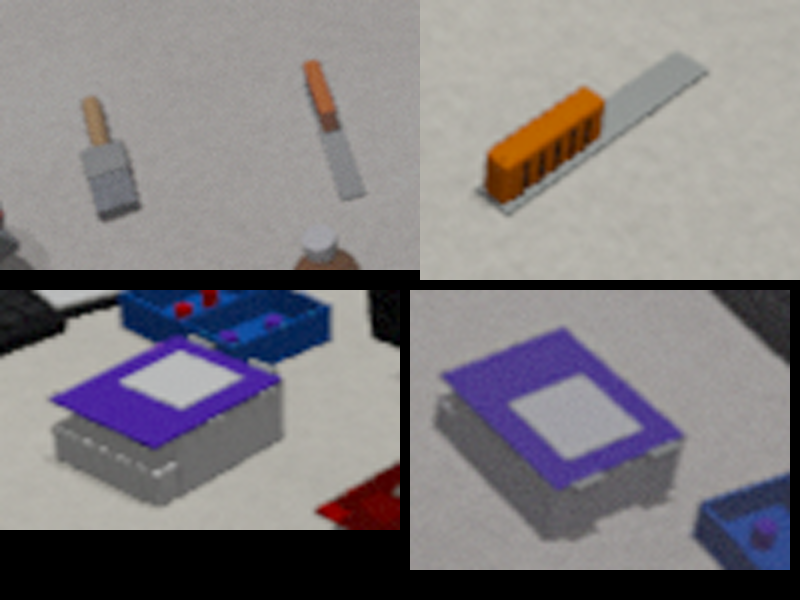

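The crop confirms it: orange ribbed grip with a steel blade, at scene px ~(197,237) and side px ~(322,250). It sits at about (450,-234) with yaw about -2.7°. The purple lid's centre is at about (629,289) with yaw about 5.3°. I'll move above the tool and turn the gripper.

>>> step_arm(plan=[{"x":-0.93,"y":-0.7},{"x":-0.93,"y":-0.7},{"x":-0.93,"y":-0.7},{"x":-0.93,"y":-0.7},{"x":-0.93,"y":-0.7},{"x":-0.93,"y":-0.7},{"x":-0.93,"y":-0.7},{"x":-0.93,"y":-0.7},{"x":-0.93,"y":-0.7},{"x":-0.93,"y":-0.7}], jaw=-1)

```text
schema error: expected keys x, y, z, rx, ry, rz
```

>>> step_arm(plan=[{"rz":1},{"rz":1},{"rz":1},{"rz":1},{"rz":1},{"rz":1},{"rz":1},{"rz":1},{"rz":1},{"rz":1}])

```text
schema error: expected keys x, y, z, rx, ry, rz
```

>>> step_arm(plan=[{"rz":1},{"rz":1},{"rz":1},{"rz":1},{"rz":1},{"rz":1},{"rz":0.2},{"z":0.8},{"z":0.8},{}])

```text
schema error: expected keys x, y, z, rx, ry, rz
```

```bash
python3 - <<'E'
from h import *
s=state();print(s['eef_pos'],s['tcp_rot'],s['joints'],s['t'])
c=read_camera('wrist');save(c,'3.png')
P=cloud(c);hsv=cv2.cvtColor(c['image'],cv2.COLOR_RGB2HSV);H,S,V=hsv[...,0],hsv[...,1],hsv[...,2]
m=(H>4)&(H<18)&(S>150)&(V>60)&(P[...,2]>28)&(P[...,2]<42)
Q=P[m];print(m.sum(),cv2.minAreaRect(Q[:,:2].astype(np.float32)),np.median(Q[:,2]))
E
```

```text
[6.24834887e+02 3.81362174e-02 2.14204112e+02] [-3.14079448e+00 -7.53324677e-05  1.57079472e+00] [-1.05599309e-01  4.91416585e-01  1.55929400e+00 -1.03854136e-05
  1.09168374e+00 -1.05592941e-01] 0.15
296 ((474.0741271972656, -231.061279296875), (18.350933074951172, 34.11088562011719), 85.0931396484375) 34.30453237506093
```

View pics/3.png

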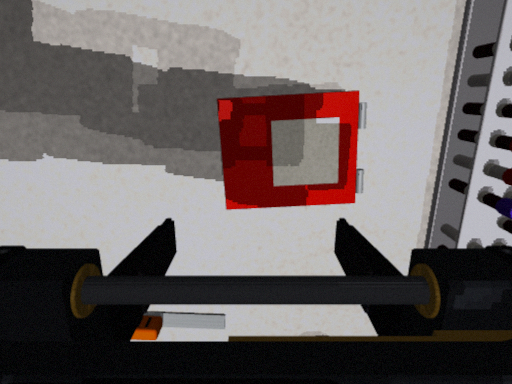

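The schema needs every key, so nothing moved and the picture is just the start view again: red case at (290,150), tool at (180,322). I'll resend the moves with all keys.

>>> step_arm(plan=[{"x":-0.93,"y":-0.7,"z":0,"rx":0,"ry":0,"rz":0},{"x":-0.93,"y":-0.7,"z":0,"rx":0,"ry":0,"rz":0},{"x":-0.93,"y":-0.7,"z":0,"rx":0,"ry":0,"rz":0},{"x":-0.93,"y":-0.7,"z":0,"rx":0,"ry":0,"rz":0},{"x":-0.93,"y":-0.7,"z":0,"rx":0,"ry":0,"rz":0},{"x":-0.93,"y":-0.7,"z":0,"rx":0,"ry":0,"rz":0},{"x":-0.93,"y":-0.7,"z":0,"rx":0,"ry":0,"rz":0},{"x":-0.93,"y":-0.7,"z":0,"rx":0,"ry":0,"rz":0},{"x":-0.93,"y":-0.7,"z":0,"rx":0,"ry":0,"rz":0},{"x":-0.93,"y":-0.7,"z":0,"rx":0,"ry":0,"rz":0}], jaw=-1)

```text
t: 1.03
eef_pos: [449.0, -233.4, 214.6]
tcp_rot: [3.142, 0.0, 1.571]
ft_force: [1.0, -0.7, 0.2]
opening: 1.002
grip_force: 0.0
```

>>> step_arm(plan=[{"x":0,"y":0,"z":0,"rx":0,"ry":0,"rz":1},{"x":0,"y":0,"z":0,"rx":0,"ry":0,"rz":1},{"x":0,"y":0,"z":0,"rx":0,"ry":0,"rz":1},{"x":0,"y":0,"z":0,"rx":0,"ry":0,"rz":1},{"x":0,"y":0,"z":0,"rx":0,"ry":0,"rz":1},{"x":0,"y":0,"z":0,"rx":0,"ry":0,"rz":1},{"x":0,"y":0,"z":0,"rx":0,"ry":0,"rz":1},{"x":0,"y":0,"z":0,"rx":0,"ry":0,"rz":1},{"x":0,"y":0,"z":0,"rx":0,"ry":0,"rz":1},{"x":0,"y":0,"z":0,"rx":0,"ry":0,"rz":1}])

```text
t: 1.87
eef_pos: [450.0, -232.5, 214.6]
tcp_rot: [-3.142, -0.0, 0.566]
ft_force: [-0.6, 0.2, -0.2]
opening: 1.0
grip_force: 0.0
```

>>> step_arm(plan=[{"x":0,"y":0,"z":0,"rx":0,"ry":0,"rz":1},{"x":0,"y":0,"z":0,"rx":0,"ry":0,"rz":1},{"x":0,"y":0,"z":0,"rx":0,"ry":0,"rz":1},{"x":0,"y":0,"z":0,"rx":0,"ry":0,"rz":1},{"x":0,"y":0,"z":0,"rx":0,"ry":0,"rz":1},{"x":0,"y":0,"z":0,"rx":0,"ry":0,"rz":1},{"x":0,"y":0,"z":0.8,"rx":0,"ry":0,"rz":0.2},{"x":0,"y":0,"z":0.8,"rx":0,"ry":0,"rz":0},{"x":0,"y":0,"z":0.8,"rx":0,"ry":0,"rz":0},{"x":0,"y":0,"z":0,"rx":0,"ry":0,"rz":0}])

```text
t: 2.7
eef_pos: [448.7, -231.7, 151.8]
tcp_rot: [-3.139, 0.004, -0.049]
ft_force: [0.0, -1.0, -0.5]
opening: 1.0
grip_force: 0.0
```

```bash
python3 - <<'E'
from h import *
s=state();print(s['eef_pos'],s['tcp_rot'],s['joints'],s['t'])
c=read_camera('wrist');save(c,'4.png')
P=cloud(c);hsv=cv2.cvtColor(c['image'],cv2.COLOR_RGB2HSV);H,S,V=hsv[...,0],hsv[...,1],hsv[...,2]
m=(H>4)&(H<18)&(S>150)&(V>60)&(P[...,2]>28)&(P[...,2]<42)
Q=P[m];print(m.sum(),cv2.minAreaRect(Q[:,:2].astype(np.float32)),np.median(Q[:,2]))
E
```

```text
[ 448.7312701  -231.65042494  151.79198055] [-3.13890228  0.00426536 -0.04930817] [-6.07432199e-01  4.05350039e-01  1.91767685e+00  3.16356269e-05
  8.23608665e-01  1.01265647e+00] 2.7
1416 ((451.9779357910156, -231.4550018310547), (17.030838012695312, 78.23381805419922), 87.64897918701172) 35.17699576613644
```

View pics/4.png

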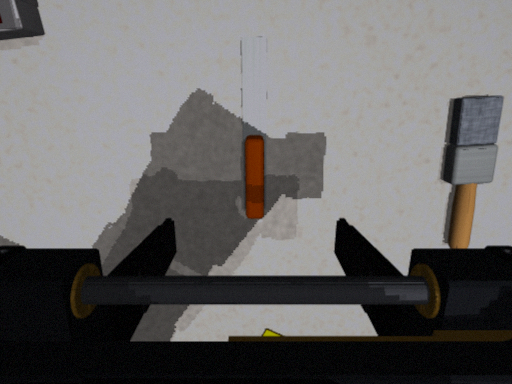

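The view shows the grip at px (255,177), aligned between the fingers with the blade pointing up. I'll go down and grasp.

>>> step_arm(plan=[{"x":0.12,"y":0,"z":0.8,"rx":0,"ry":0,"rz":-0.08},{"x":0,"y":0,"z":0.8,"rx":0,"ry":0,"rz":0},{"x":0,"y":0,"z":0.8,"rx":0,"ry":0,"rz":0},{"x":0,"y":0,"z":0.8,"rx":0,"ry":0,"rz":0},{"x":0,"y":0,"z":0.8,"rx":0,"ry":0,"rz":0},{"x":0,"y":0,"z":0.8,"rx":0,"ry":0,"rz":0},{"x":0,"y":0,"z":0.6,"rx":0,"ry":0,"rz":0},{"x":0,"y":0,"z":0.4,"rx":0,"ry":0,"rz":0},{"x":0,"y":0,"z":0,"rx":0,"ry":0,"rz":0},{"x":0,"y":0,"z":0,"rx":0,"ry":0,"rz":0}])

```text
t: 3.58
eef_pos: [453.4, -232.9, 10.2]
tcp_rot: [3.141, -0.0, -0.041]
ft_force: [0.2, -0.7, -0.2]
opening: 1.0
grip_force: 0.0
```

>>> step_arm(plan=[{"x":0,"y":0,"z":0,"rx":0,"ry":0,"rz":0},{"x":0,"y":0,"z":0,"rx":0,"ry":0,"rz":0},{"x":0,"y":0,"z":0,"rx":0,"ry":0,"rz":0},{"x":0,"y":0,"z":0,"rx":0,"ry":0,"rz":0},{"x":0,"y":0,"z":0,"rx":0,"ry":0,"rz":0},{"x":0,"y":0,"z":0,"rx":0,"ry":0,"rz":0},{"x":0,"y":0,"z":0,"rx":0,"ry":0,"rz":0},{"x":0,"y":0,"z":0,"rx":0,"ry":0,"rz":0},{"x":0,"y":0,"z":0,"rx":0,"ry":0,"rz":0},{"x":0,"y":0,"z":0,"rx":0,"ry":0,"rz":0}], jaw=1)

```text
t: 4.42
eef_pos: [453.0, -232.6, 9.6]
tcp_rot: [-3.142, -0.0, -0.041]
ft_force: [0.2, 0.3, -0.3]
opening: 0.355
grip_force: 0.0
```

>>> step_arm(plan=[{"x":0,"y":0,"z":0.12,"rx":0,"ry":0,"rz":0},{"x":0,"y":0,"z":0,"rx":0,"ry":0,"rz":0},{"x":0,"y":0,"z":0,"rx":0,"ry":0,"rz":0},{"x":0,"y":0,"z":0,"rx":0,"ry":0,"rz":0},{"x":0,"y":0,"z":0,"rx":0,"ry":0,"rz":0},{"x":0,"y":0,"z":0,"rx":0,"ry":0,"rz":0},{"x":0,"y":0,"z":0,"rx":0,"ry":0,"rz":0},{"x":0,"y":0,"z":0,"rx":0,"ry":0,"rz":0},{"x":0,"y":0,"z":0,"rx":0,"ry":0,"rz":0},{"x":0,"y":0,"z":0,"rx":0,"ry":0,"rz":0}])

```text
t: 5.25
eef_pos: [453.1, -232.6, 6.7]
tcp_rot: [3.142, -0.0, -0.041]
ft_force: [0.5, 0.5, 0.9]
opening: 0.185
grip_force: 30.0
```

>>> step_arm(plan=[{"x":0,"y":0,"z":-0.4,"rx":0,"ry":0,"rz":0},{"x":0,"y":0,"z":-0.8,"rx":0,"ry":0,"rz":0},{"x":0,"y":0,"z":-0.9,"rx":0,"ry":0,"rz":0},{"x":0,"y":0,"z":-0.9,"rx":0,"ry":0,"rz":0},{"x":0,"y":-0.4,"z":-0.9,"rx":0,"ry":0,"rz":0},{"x":0,"y":-0.8,"z":-0.6,"rx":0,"ry":0,"rz":0},{"x":0,"y":-1,"z":0,"rx":0,"ry":0,"rz":0},{"x":0,"y":-1,"z":0,"rx":0,"ry":0,"rz":0},{"x":0,"y":-1,"z":0,"rx":0,"ry":0,"rz":0},{"x":0,"y":-1,"z":0,"rx":0,"ry":0,"rz":0}])

```text
t: 6.08
eef_pos: [458.2, -101.6, 120.0]
tcp_rot: [3.141, -0.001, -0.041]
ft_force: [0.5, 0.7, -0.7]
opening: 0.189
grip_force: 30.0
```

>>> step_arm(plan=[{"x":0,"y":-1,"z":0,"rx":0,"ry":0,"rz":0},{"x":0,"y":-1,"z":0,"rx":0,"ry":0,"rz":0},{"x":0,"y":-1,"z":0,"rx":0,"ry":0,"rz":0},{"x":0,"y":-1,"z":0,"rx":0,"ry":0,"rz":0},{"x":0,"y":-1,"z":0,"rx":0,"ry":0,"rz":-0.3},{"x":0,"y":-1,"z":0,"rx":0,"ry":0,"rz":-0.3},{"x":0,"y":-1,"z":0,"rx":0,"ry":0,"rz":-0.3},{"x":0,"y":-1,"z":0,"rx":0,"ry":0,"rz":-0.3},{"x":0,"y":-1,"z":0,"rx":0,"ry":0,"rz":-0.14},{"x":-0.5,"y":-1,"z":0,"rx":0,"ry":0,"rz":0}])

```text
t: 6.92
eef_pos: [446.7, 147.2, 119.9]
tcp_rot: [-3.141, -0.002, 0.094]
ft_force: [-1.0, 0.6, -0.6]
opening: 0.185
grip_force: 30.0
```

>>> step_arm(plan=[{"x":-0.8,"y":-1,"z":0,"rx":0,"ry":0,"rz":0},{"x":-0.8,"y":-1,"z":0,"rx":0,"ry":0,"rz":0},{"x":-0.8,"y":-1,"z":0,"rx":0,"ry":0,"rz":0},{"x":-0.4,"y":-0.6,"z":0,"rx":0,"ry":0,"rz":0},{"x":0,"y":0,"z":0,"rx":0,"ry":0,"rz":0},{"x":0,"y":0,"z":0,"rx":0,"ry":0,"rz":0},{"x":0,"y":0,"z":0,"rx":0,"ry":0,"rz":0},{"x":0,"y":0,"z":0,"rx":0,"ry":0,"rz":0},{"x":0,"y":0,"z":0,"rx":0,"ry":0,"rz":0},{"x":0,"y":0,"z":0,"rx":0,"ry":0,"rz":0}])

```text
t: 7.75
eef_pos: [367.8, 228.4, 119.1]
tcp_rot: [3.142, -0.0, 0.092]
ft_force: [-0.0, 0.2, -0.3]
opening: 0.187
grip_force: 30.0
```

```bash
python3 - <<'E'
from h import *
s=state();print(s['eef_pos'],s['tcp_rot'],s['t'],s['grip_force'])
c=read_camera('wrist');save(c,'5.png');b=read_camera('side')
for n,c in(('w',c),('b',b)):
    P=cloud(c);hsv=cv2.cvtColor(c['image'],cv2.COLOR_RGB2HSV);H,S,V=hsv[...,0],hsv[...,1],hsv[...,2]
    m=((H>118)&(H<150)&(S>90)&(V>40)&(P[...,2]>48)&(P[...,2]<66)).astype(np.uint8)
    k,l,st,ce=cv2.connectedComponentsWithStats(m);i=1+np.argmax(st[1:,4]);Q=P[l==i]
    print(n,st[i],cv2.minAreaRect(Q[:,:2].astype(np.float32)),np.median(Q[:,2]))
    # blade points near the expected tip
    d=np.array([np.cos(s['tcp_rot'][2]),np.sin(s['tcp_rot'][2])]);r=P[...,:2]-s['eef_pos'][:2];al=r@d;ac=r@[-d[1],d[0]]
    mm=(P[...,2]>95)&(P[...,2]<s['eef_pos'][2]+25)&(al>50)&(al<160)&(abs(ac)<25)
    if mm.sum(): print('blade',mm.sum(),np.percentile(al[mm],[2,50,98]),np.percentile(ac[mm],[2,50,98]),np.percentile(P[mm][:,2],[5,50,95]), np.polyfit(al[mm],P[mm][:,2],1),np.polyfit(al[mm],ac[mm],1))
E
```

```text
[367.78164851 228.38485222 119.11527761] [ 3.14154712e+00 -2.70723172e-05  9.15614441e-02] 7.75 29.980437755584717Traceback (most recent call last):
  File "<stdin>", line 7, in <module>
    return _wrapfunc(a, 'argmax', axis=axis, out=out, **kwds)
    return bound(*args, **kwds)
ValueError: attempt to get argmax of an empty sequence
```

View pics/5.png

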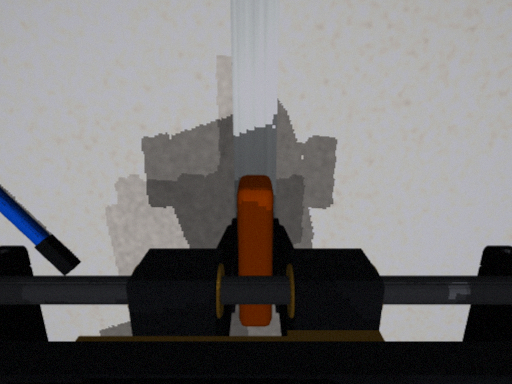

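The tool sits straight in the fingers: grip at px (255,250), blade running up. The lid is out of this view, so I'll go to the pre-insert pose and check from the side and scene cameras.

>>> step_arm(plan=[{"x":0,"y":-0.75,"z":0,"rx":0,"ry":0,"rz":0},{"x":0,"y":-0.7,"z":0,"rx":0,"ry":0,"rz":0},{"x":0.5,"y":0,"z":0.7,"rx":0,"ry":0,"rz":0},{"x":0.5,"y":0,"z":0.7,"rx":0,"ry":0,"rz":0},{"x":0,"y":0,"z":0.7,"rx":0,"ry":0,"rz":0},{"x":0,"y":0,"z":0.72,"rx":0,"ry":0,"rz":0},{"x":0,"y":0,"z":0,"rx":0,"ry":0,"rz":0},{"x":0,"y":0,"z":0,"rx":0,"ry":0,"rz":0},{"x":0,"y":0,"z":0,"rx":0,"ry":0,"rz":0},{"x":0,"y":0,"z":0,"rx":0,"ry":0,"rz":0}])

```text
t: 8.68
eef_pos: [389.3, 267.5, 49.6]
tcp_rot: [-3.141, -0.002, 0.093]
ft_force: [-0.1, -0.6, -0.7]
opening: 0.185
grip_force: 30.0
```

```bash
cat > m.py <<'E'
from h import *
s=state();print(s['eef_pos'],s['tcp_rot'],s['t'],s['grip_force'],s['ft_force'].round(1))
d=np.array([np.cos(s['tcp_rot'][2]),np.sin(s['tcp_rot'][2])])
ims=[]
for n in('scene','side','wrist'):
    c=read_camera(n);ims.append(c)
    P=cloud(c);hsv=cv2.cvtColor(c['image'],cv2.COLOR_RGB2HSV);H,S,V=hsv[...,0],hsv[...,1],hsv[...,2]
    m=((H>118)&(H<150)&(S>90)&(V>40)&(P[...,2]>46)&(P[...,2]<250)&(abs(P[...,0]-629)<110)&(abs(P[...,1]-289)<110)).astype(np.uint8)
    k,l,st,ce=cv2.connectedComponentsWithStats(m)
    if k>1:
        i=1+np.argmax(st[1:,4]);Q=P[l==i];al=(Q[:,:2]-[569.3,283.5])@[.9957,.0924]
        print(n,st[i],cv2.minAreaRect(Q[:,:2].astype(np.float32)),np.median(Q[:,2]),'lid angle',np.arctan(-np.polyfit(al,Q[:,2],1)[0]) if np.ptp(al)>40 else np.pi/2-np.arctan(-np.polyfit(Q[:,2],al,1)[0]),'top',np.percentile(Q[:,2],98))
    r=P[...,:2]-s['eef_pos'][:2];al=r@d;ac=r@[-d[1],d[0]];zb=s['eef_pos'][2]-6.7
    mm=(abs(P[...,2]-zb-2)<9)&(al>55)&(al<150)&(abs(ac)<20)&(S<60)
    if mm.sum()>20: print(n,'blade',mm.sum(),np.percentile(al[mm],[2,98]),np.percentile(ac[mm],[2,98]),np.median(P[mm][:,2])-zb, np.polyfit(al[mm],P[mm][:,2],1)[0],np.polyfit(al[mm],ac[mm],1)[0])
E
python3 - <<'E'
from m import *
a,b=ims[0],ims[1]
o=np.zeros((600,800,3),np.uint8)
o[:600,:400]=0
x=cv2.resize(b['image'][95:195,120:290],(800,470),interpolation=cv2.INTER_CUBIC);o[:470]=x
cv2.imwrite('pics/6.png',o[:470,:,::-1])
E
```

```text
[389.30305964 267.48648111  49.63557635] [-3.14106151e+00 -1.51755459e-03  9.27624675e-02] 8.6833 29.980398416519165 [-0.1 -0.6 -0.7]
scene [348 190  60  40 837] ((629.3951416015625, 289.3501281738281), (147.3420867919922, 120.33464050292969), 5.519134044647217) 54.713999097548175 lid angle -0.0017420591838311677 top 58.96801412962437
scene blade 117 [ 55.85399942 128.66073311] [-13.46715527  12.09090189] 2.424191001575501 0.020115791983436583 -0.007174360703725429
side [203 116  57  29 588] ((627.68408203125, 287.8272705078125), (147.91571044921875, 121.64942169189453), 7.054086208343506) 58.11703646211453 lid angle 0.00032750830335582755 top 60.52388358180625
side blade 121 [ 57.70093349 127.6053895 ] [-13.32285569  12.08918893] 5.4787178332303625 -0.0008279528059851922 0.011196354949868282
wrist blade 6581 [ 56.70300085 124.29092406] [-11.8353921   11.18402968] 4.072571506500545 0.002061832226745919 0.0037160703668804506
```

View pics/6.png

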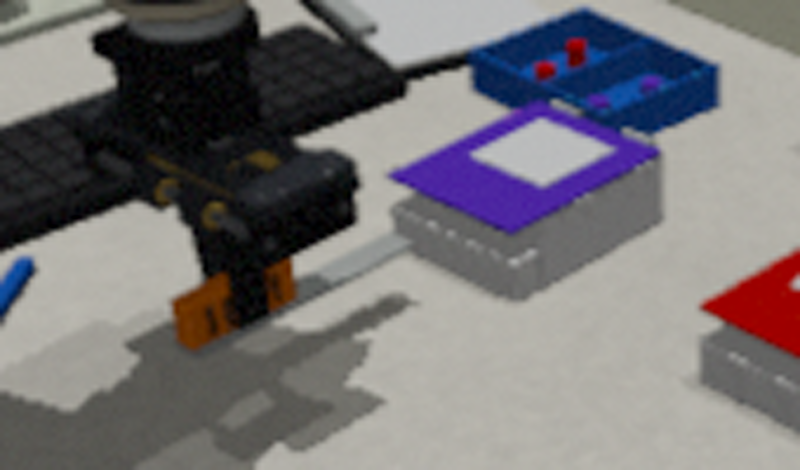

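The blade tip at crop px (408,245) is level with the slot and in line with it. I'll insert.

>>> step_arm(plan=[{"x":0.4,"y":0,"z":0,"rx":0,"ry":0,"rz":0},{"x":0.4,"y":0,"z":0,"rx":0,"ry":0,"rz":0},{"x":0.4,"y":0,"z":0,"rx":0,"ry":0,"rz":0},{"x":0.3,"y":0,"z":0,"rx":0,"ry":0,"rz":0},{"x":0.3,"y":0,"z":0,"rx":0,"ry":0,"rz":0},{"x":0.2,"y":0,"z":0,"rx":0,"ry":0,"rz":0},{"x":0.1,"y":0,"z":0,"rx":0,"ry":0,"rz":0},{"x":0.1,"y":0,"z":0,"rx":0,"ry":0,"rz":0},{"x":0.1,"y":0,"z":0,"rx":0,"ry":0,"rz":0},{"x":0,"y":0,"z":0,"rx":0,"ry":0,"rz":0}])

```text
t: 9.67
eef_pos: [446.4, 272.7, 48.6]
tcp_rot: [-3.142, -0.0, 0.093]
ft_force: [-0.9, -0.5, -1.4]
opening: 0.184
grip_force: 30.0
```

>>> step_arm(plan=[{"x":0,"y":0,"z":-0.14,"rx":0,"ry":0,"rz":0},{"x":0,"y":0,"z":-0.14,"rx":0,"ry":0,"rz":0},{"x":0,"y":0,"z":-0.25,"rx":0,"ry":0,"rz":0},{"x":0.02,"y":0,"z":-0.25,"rx":0,"ry":0,"rz":0},{"x":0.08,"y":0,"z":-0.5,"rx":0,"ry":0,"rz":0},{"x":0.12,"y":0,"z":-0.49,"rx":0,"ry":0,"rz":0},{"x":0.17,"y":0,"z":-0.47,"rx":0,"ry":0,"rz":0},{"x":0,"y":0,"z":0,"rx":0,"ry":0,"rz":0},{"x":0,"y":0,"z":0,"rx":0,"ry":0,"rz":0},{"x":0,"y":0,"z":0,"rx":0,"ry":0,"rz":0}])

```text
t: 10.5
eef_pos: [455.5, 273.5, 104.5]
tcp_rot: [3.142, -0.0, 0.093]
ft_force: [0.6, 0.6, -1.0]
opening: 0.188
grip_force: 30.0
```

```bash
python3 - <<'E'
from m import *
b=ims[1]
x=cv2.resize(b['image'][75:175,140:290],(750,500),interpolation=cv2.INTER_CUBIC)
cv2.imwrite('pics/7.png',x[...,::-1])
E
```

```text
[455.52284982 273.46825594 104.49347438] [ 3.14156726e+00 -6.21125855e-05  9.28178600e-02] 10.5 29.98033046722412 [ 0.6  0.6 -1. ]
scene [ 352  178   56   52 1075] ((636.5709228515625, 289.3235778808594), (136.7541961669922, 120.58985900878906), 4.795274257659912) 92.55762908090317 lid angle 0.4261309073381021 top 113.98925966489811
scene blade 85 [ 55.52464403 103.66727977] [-13.20515267  12.11097961] 2.061232372907483 0.02603449468586714 -0.04348884483625351
side [210 115  50  13 174] ((635.2029418945312, 283.02447509765625), (130.64894104003906, 110.1687240600586), 3.927161455154419) 104.46819451261608 lid angle 0.43141744352071487 top 117.71258099344514
side blade 107 [ 57.33881545 126.56584135] [-13.86528827  11.74088602] 5.207834590643245 -0.006596373109750069 0.029146304618345144
wrist [ 123    0  261   19 4804] ((576.1812744140625, 284.7580261230469), (13.131478309631348, 119.72630310058594), 5.526332855224609) 114.48702845233208 lid angle 1.2961077940422596 top 116.50103850965897
wrist blade 5655 [ 56.58706195 115.98527214] [-11.89402766  11.14645361] 3.5551468147475873 -0.0001027699217061069 0.004402187223275063
```

View pics/7.png

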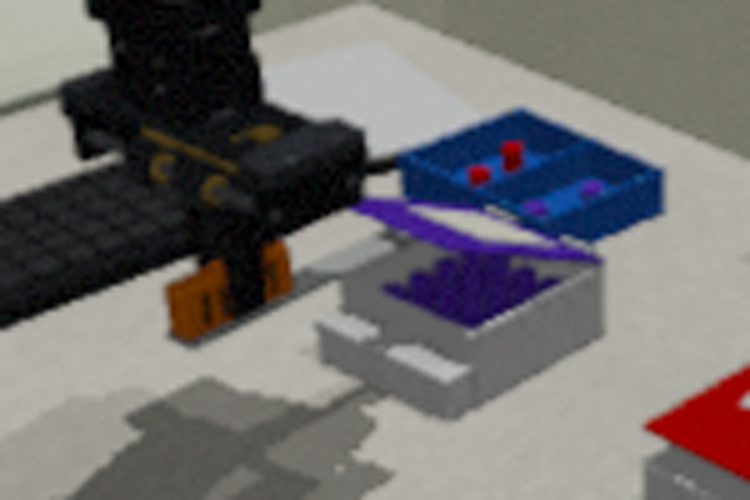

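The lid is levered to about 0.42 rad, with the blade tip under its lip. I'll carry on along the arc.

>>> step_arm(plan=[{"x":0.22,"y":0,"z":-0.45,"rx":0,"ry":0,"rz":0},{"x":0.26,"y":0,"z":-0.43,"rx":0,"ry":0,"rz":0},{"x":0.3,"y":0,"z":-0.4,"rx":0,"ry":0,"rz":0},{"x":0.34,"y":0,"z":-0.37,"rx":0,"ry":0,"rz":0},{"x":0.38,"y":0,"z":-0.33,"rx":0,"ry":0,"rz":0},{"x":0.41,"y":0,"z":-0.29,"rx":0,"ry":0,"rz":0},{"x":0.44,"y":0,"z":-0.25,"rx":0,"ry":0,"rz":0},{"x":0.46,"y":0,"z":-0.21,"rx":0,"ry":0,"rz":0},{"x":0,"y":0,"z":0,"rx":0,"ry":0,"rz":0},{"x":0,"y":0,"z":0,"rx":0,"ry":0,"rz":0}])

```text
t: 11.48
eef_pos: [525.6, 279.9, 172.2]
tcp_rot: [3.141, 0.001, 0.093]
ft_force: [-0.1, 0.0, -0.6]
opening: 0.19
grip_force: 30.0
```

```bash
python3 m.py
```

```text
[525.56850591 279.94072721 172.24845264] [3.14140606e+00 5.53152918e-04 9.25190843e-02] 11.4833 29.98034119606018 [-0.1  0.  -0.6]
scene [373 172  36  58 994] ((669.8665161132812, 293.2388000488281), (74.990478515625, 120.13137817382812), 3.7261412143707275) 145.40557466917326 lid angle 1.199254945152827 top 186.2401395690205
scene blade 106 [ 55.82300734 105.75187841] [-13.23764443  11.94628151] 2.086244424150266 -0.017907164919233966 0.018066405196504827
side [223  84  38  43 751] ((665.7675170898438, 291.5103759765625), (75.35340118408203, 121.7542495727539), 7.502701759338379) 121.18306848930153 lid angle 1.2070696578365712 top 187.96970074157247
side blade 95 [ 56.57315829 125.33769366] [-13.295602    11.88608475] 5.309656739734578 -0.00020957481492097396 -0.01947333998499239
wrist blade 6539 [ 56.64508062 123.79747587] [-11.81206387  11.23430258] 3.7984692805569864 -0.001367579004208009 0.003583636097260357
```

>>> step_arm(plan=[{"x":0.36,"y":0,"z":-0.12,"rx":0,"ry":0,"rz":0},{"x":0.37,"y":0,"z":-0.1,"rx":0,"ry":0,"rz":0},{"x":0,"y":0,"z":0,"rx":0,"ry":0,"rz":0},{"x":0,"y":0,"z":0,"rx":0,"ry":0,"rz":0},{"x":-0.2,"y":0,"z":0,"rx":0,"ry":0,"rz":0},{"x":-0.5,"y":0,"z":0,"rx":0,"ry":0,"rz":0},{"x":-0.9,"y":0,"z":0,"rx":0,"ry":0,"rz":0},{"x":-0.9,"y":0,"z":0,"rx":0,"ry":0,"rz":0},{"x":-0.9,"y":0,"z":0,"rx":0,"ry":0,"rz":0},{"x":-0.4,"y":0,"z":0,"rx":0,"ry":0,"rz":0}])

```text
t: 12.47
eef_pos: [446.6, 272.5, 178.4]
tcp_rot: [3.141, 0.001, 0.093]
ft_force: [1.6, 1.3, -0.4]
opening: 0.19
grip_force: 30.0
```

```bash
python3 - <<'E'
from m import *
x=cv2.resize(ims[1]['image'][60:180,130:310],(750,500),interpolation=cv2.INTER_CUBIC)
cv2.imwrite('pics/8.png',x[...,::-1])
E
```

```text
[446.55847718 272.54133209 178.43282841] [3.14125074e+00 1.12097438e-03 9.34296148e-02] 12.4667 29.980377852916718 [ 1.6  1.3 -0.4]
scene [377 174  35  56 883] ((688.8017578125, 294.36370849609375), (35.60791015625, 120.41968536376953), 6.747206687927246) 151.25628365703852 lid angle 1.3623317814942386 top 191.98213073277788
scene blade 135 [ 56.93096773 128.89068276] [-11.92989794  11.9582202 ] 1.8435744370414682 0.0076257652129534175 -0.001814693313733889
side [226  79  35  48 972] ((686.2119140625, 293.5061950683594), (35.602516174316406, 120.62224578857422), 6.0152764320373535) 130.3682225260484 lid angle 1.3613143670171555 top 195.0494467622899
side blade 110 [ 55.69530855 125.57538101] [-13.16854394  12.62549554] 5.519431410598116 -0.004530609028181556 -0.01043644809489514
wrist blade 6722 [ 56.72360858 126.07394433] [-11.55121751  11.49421479] 4.419434160990448 0.0006986405548687749 0.0029213507318559782
```

View pics/8.png

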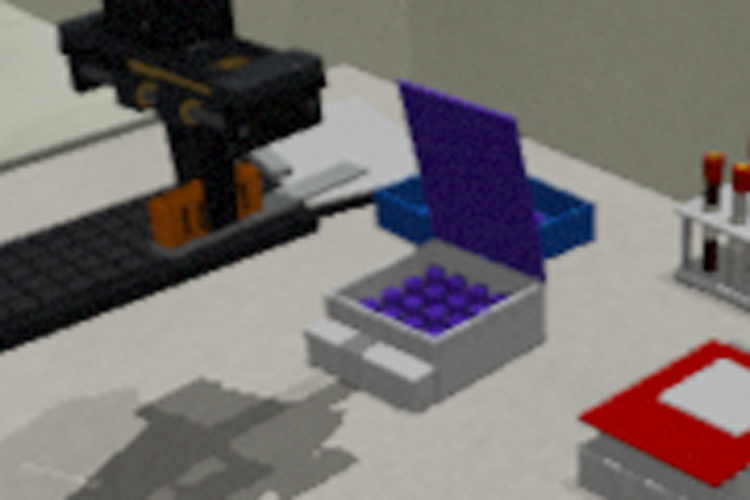

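The lid stands at about 1.36 rad with the blade clear of it, and the red case is still shut. I'll carry the tool back to its clear spot.

>>> step_arm(plan=[{"x":0,"y":0.5,"z":0,"rx":0,"ry":0,"rz":0.3},{"x":0,"y":1,"z":0,"rx":0,"ry":0,"rz":0.3},{"x":0,"y":1,"z":0,"rx":0,"ry":0,"rz":0.3},{"x":0,"y":1,"z":0,"rx":0,"ry":0,"rz":0.3},{"x":0,"y":1,"z":0,"rx":0,"ry":0,"rz":0.14},{"x":0,"y":1,"z":0,"rx":0,"ry":0,"rz":0},{"x":0,"y":1,"z":0,"rx":0,"ry":0,"rz":0},{"x":0,"y":1,"z":0,"rx":0,"ry":0,"rz":0},{"x":0,"y":1,"z":0,"rx":0,"ry":0,"rz":0},{"x":0,"y":1,"z":0,"rx":0,"ry":0,"rz":0}])

```text
t: 13.45
eef_pos: [447.8, 33.5, 178.3]
tcp_rot: [3.141, -0.001, -0.043]
ft_force: [0.8, 0.4, -0.6]
opening: 0.186
grip_force: 30.0
```

>>> step_arm(plan=[{"x":0,"y":1,"z":0,"rx":0,"ry":0,"rz":0},{"x":0,"y":1,"z":0,"rx":0,"ry":0,"rz":0},{"x":0,"y":1,"z":0,"rx":0,"ry":0,"rz":0},{"x":0,"y":1,"z":0,"rx":0,"ry":0,"rz":0},{"x":0,"y":1,"z":0,"rx":0,"ry":0,"rz":0},{"x":0,"y":1,"z":0,"rx":0,"ry":0,"rz":0},{"x":0,"y":1,"z":0,"rx":0,"ry":0,"rz":0},{"x":0,"y":1,"z":0,"rx":0,"ry":0,"rz":0},{"x":0,"y":1,"z":0,"rx":0,"ry":0,"rz":0},{"x":0,"y":0.7,"z":0,"rx":0,"ry":0,"rz":0}])

```text
t: 14.28
eef_pos: [437.2, -209.9, 178.3]
tcp_rot: [3.141, -0.001, -0.044]
ft_force: [0.2, -1.2, -0.0]
opening: 0.185
grip_force: 30.0
```

>>> step_arm(plan=[{"x":0,"y":0.3,"z":0,"rx":0,"ry":0,"rz":0},{"x":0,"y":0,"z":0.7,"rx":0,"ry":0,"rz":0},{"x":0,"y":0,"z":0.9,"rx":0,"ry":0,"rz":0},{"x":0,"y":0,"z":0.9,"rx":0,"ry":0,"rz":0},{"x":0,"y":0,"z":0.9,"rx":0,"ry":0,"rz":0},{"x":0,"y":0,"z":0.9,"rx":0,"ry":0,"rz":0},{"x":0,"y":0,"z":0.9,"rx":0,"ry":0,"rz":0},{"x":0,"y":0,"z":0.7,"rx":0,"ry":0,"rz":0},{"x":0,"y":0,"z":0.2,"rx":0,"ry":0,"rz":0},{"x":0,"y":0,"z":0,"rx":0,"ry":0,"rz":0}])

```text
t: 15.12
eef_pos: [436.5, -214.0, 24.8]
tcp_rot: [-3.14, 0.002, -0.042]
ft_force: [0.1, -1.4, -0.0]
opening: 0.188
grip_force: 30.0
```

>>> step_arm(plan=[{"x":0,"y":0,"z":0.2,"rx":0,"ry":0,"rz":0},{"x":0,"y":0,"z":0.15,"rx":0,"ry":0,"rz":0},{"x":0,"y":0,"z":0.1,"rx":0,"ry":0,"rz":0},{"x":0,"y":0,"z":0.1,"rx":0,"ry":0,"rz":0},{"x":0,"y":0,"z":0.05,"rx":0,"ry":0,"rz":0},{"x":0,"y":0,"z":0.05,"rx":0,"ry":0,"rz":0},{"x":0,"y":0,"z":0.03,"rx":0,"ry":0,"rz":0},{"x":0,"y":0,"z":0.02,"rx":0,"ry":0,"rz":0},{"x":0,"y":0,"z":0,"rx":0,"ry":0,"rz":0},{"x":0,"y":0,"z":0,"rx":0,"ry":0,"rz":0}])

```text
t: 15.95
eef_pos: [436.9, -214.1, 8.4]
tcp_rot: [3.142, -0.0, -0.041]
ft_force: [-0.5, -0.6, -0.2]
opening: 0.187
grip_force: 30.0
```

>>> step_arm(plan=[{"x":0,"y":0,"z":0.02,"rx":0,"ry":0,"rz":0},{"x":0,"y":0,"z":0.02,"rx":0,"ry":0,"rz":0},{"x":0,"y":0,"z":0.02,"rx":0,"ry":0,"rz":0},{"x":0,"y":0,"z":0.01,"rx":0,"ry":0,"rz":0},{"x":0,"y":0,"z":0,"rx":0,"ry":0,"rz":0},{"x":0,"y":0,"z":0,"rx":0,"ry":0,"rz":0},{"x":0,"y":0,"z":0,"rx":0,"ry":0,"rz":0},{"x":0,"y":0,"z":0,"rx":0,"ry":0,"rz":0},{"x":0,"y":0,"z":0,"rx":0,"ry":0,"rz":0},{"x":0,"y":0,"z":0,"rx":0,"ry":0,"rz":0}])

```text
t: 16.78
eef_pos: [436.9, -214.1, 6.7]
tcp_rot: [3.142, -0.0, -0.041]
ft_force: [0.7, -0.0, -0.6]
opening: 0.188
grip_force: 30.0
```

The tool is back at grasp height on the bench. I'll open and then go up.

>>> step_arm(plan=[{"x":0,"y":0,"z":0,"rx":0,"ry":0,"rz":0},{"x":0,"y":0,"z":0,"rx":0,"ry":0,"rz":0},{"x":0,"y":0,"z":0,"rx":0,"ry":0,"rz":0},{"x":0,"y":0,"z":0,"rx":0,"ry":0,"rz":0},{"x":0,"y":0,"z":0,"rx":0,"ry":0,"rz":0},{"x":0,"y":0,"z":0,"rx":0,"ry":0,"rz":0},{"x":0,"y":0,"z":0,"rx":0,"ry":0,"rz":0},{"x":0,"y":0,"z":0,"rx":0,"ry":0,"rz":0},{"x":0,"y":0,"z":0,"rx":0,"ry":0,"rz":0},{"x":0,"y":0,"z":0,"rx":0,"ry":0,"rz":0}], jaw=-1)

```text
t: 17.62
eef_pos: [436.9, -214.1, 6.6]
tcp_rot: [-3.142, -0.0, -0.041]
ft_force: [-0.2, 0.5, 0.5]
opening: 0.833
grip_force: 0.0
```

>>> step_arm(plan=[{"x":0,"y":0,"z":-0.3,"rx":0,"ry":0,"rz":0},{"x":0,"y":0,"z":-0.6,"rx":0,"ry":0,"rz":0},{"x":0,"y":0,"z":-0.8,"rx":0,"ry":0,"rz":0},{"x":0,"y":0,"z":-0.8,"rx":0,"ry":0,"rz":0},{"x":0,"y":0,"z":-0.8,"rx":0,"ry":0,"rz":0},{"x":0,"y":0,"z":-0.8,"rx":0,"ry":0,"rz":0},{"x":0,"y":0,"z":-0.8,"rx":0,"ry":0,"rz":0},{"x":0,"y":0,"z":-0.8,"rx":0,"ry":0,"rz":0},{"x":0,"y":0,"z":0,"rx":0,"ry":0,"rz":0},{"x":0,"y":0,"z":0,"rx":0,"ry":0,"rz":0}])

```text
t: 18.45
eef_pos: [437.1, -214.2, 150.2]
tcp_rot: [3.14, -0.002, -0.041]
ft_force: [-0.5, 0.2, 0.0]
opening: 1.002
grip_force: 0.0
```

```bash
python3 - <<'E'
from m import *
P=cloud(ims[2]);hsv=cv2.cvtColor(ims[2]['image'],cv2.COLOR_RGB2HSV);H,S,V=[hsv[...,i] for i in range(3)]
m=(H>4)&(H<18)&(S>150)&(V>60)&(P[...,2]<60)
print(m.sum(),np.percentile(P[m][:,2],[5,50,95]))
cv2.imwrite('pics/9.png',cv2.resize(np.hstack([ims[0]['image'],ims[1]['image']]),(800,300),interpolation=cv2.INTER_AREA)[...,::-1])
E
```

```text
[ 437.05295712 -214.23185725  150.23055443] [ 3.14033861e+00 -2.08229514e-03 -4.11152026e-02] 18.45 0.0 [-0.5  0.2  0. ]
scene [377 174  35  56 873] ((687.7831420898438, 294.69024658203125), (34.13496398925781, 122.22148895263672), 6.298706531524658) 151.48459346255328 lid angle 1.3636115281386207 top 192.27415927992976
side [226  79  35  48 975] ((684.9502563476562, 294.6214294433594), (35.948646545410156, 121.70756530761719), 6.5154128074646) 130.25828952584828 lid angle 1.3615388004677946 top 194.7909618364397
2362 [15.429714   34.14320427 36.27307569]
```

View pics/9.png

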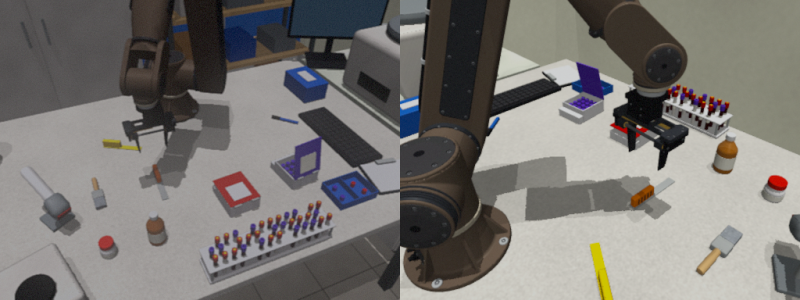

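The tool lies flat and released at scene px (157,182). The purple lid is open at (303,158) and the red one is shut at (236,190). I'll hand in.

```bash
python3 -c "
from cell import *
print(job_done())"
```

```text
the job is handed in; nothing more can be done
None
```

Job handed in: the purple lid stands open at about 1.36 rad (78°), levered only with the blade; the red case is shut, and the tool lies flat on the bench, blade side down and released (about 18.5 s of the 54 s used).

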